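Put the setting block away and hold the case lid at its balance point

TASK

Put the blue setting block that stands on the bench back into the blue-labelled slot of the open case, fully home, and let go of it. Then take the leaning lid by its red knob, swing it forward to its balance point, where it stands straight up and would fall neither way, and finish while still gripping the knob there and keeping the lid still, so that a colleague can fit the lid stay. Never let the lid drop forward over the case, and leave the other blocks and the things on the bench where they are.

Things in the scene. Friction and masses are not known exactly. Their poses are not given: they have to be found in the camera images.
- block_blue_mid (a point): The block to put away: steel setting block, 22 (its x) x 34 (its y) x 54 mm (its z, upright), 0.2 to 0.4 kg, standing on end; its top 16 mm is painted blue. The point is its centre, 27 mm above its underside.
- slot_blue_seat (a point): Target slot, empty: 60 x 46 x 20 mm black slot block with a blue label strip on its top, fixed on the case's 6 mm floor. Pocket 24 (x) x 36 (y) mm, 16 mm deep; the block goes in with its 22 mm side along x, either way round, and then stands 38 mm out. Point: where a fully seated block's centre lies. Axes as the case's. It lies 27 mm over the pocket floor, 11 mm over the slot's top.
- slot_yellow_seat (a point): Not for this block, stays empty: like the blue slot, a black slot block with a yellow label strip on its top, fixed on the case's 6 mm floor. Point: where a fully seated block's centre lies. Axes as the case's.
- slot_red_seat (a point): Holds the red block: like the blue slot, a black slot block with a red label strip on its top, fixed on the case's 6 mm floor. Point: where a fully seated block's centre lies. Axes as the case's.
- slot_green_seat (a point): Holds the green block: like the blue slot, a black slot block with a green label strip on its top, fixed on the case's 6 mm floor. Point: where a fully seated block's centre lies. Axes as the case's.
- block_red_mid (a point): Bystander in the red slot: steel setting block, 22 (its x) x 34 (its y) x 54 mm (its z, upright), 0.2 to 0.4 kg, standing on end; its top 16 mm is painted red. The point is its centre.
- block_green_mid (a point): Bystander in the green slot: steel setting block, 22 (its x) x 34 (its y) x 54 mm (its z, upright), 0.2 to 0.4 kg, standing on end; its top 16 mm is painted green. The point is its centre.
- case: Open blue metal case fixed to the bench, 136 (x) x 236 (y) x 68 mm (z), walls 6 mm; origin at the centre of its underside, x points across it to its hinged far side. The four slots stand in a row along y on its middle line, 52 mm apart, in an order that changes; their label strips lie on their -x ends.
- lid (a joint): Angle of the aluminium lid: 0 = shut, level over the case; 1.571 = straight up, its balance point (centre of mass right above the hinge); 2.2 = leaning back on its stop, as at the start. Flat panel 136 mm from hinge to free edge, 236 mm wide, 8 mm thick, 0.4 to 0.7 kg, hinge nearly frictionless: let go over 0.03 rad from balance it falls.
- lid_hinge (a point): Point in the middle of the lid's hinge line, which runs along the case's y; it lies at the case's +x edge, 73 mm above the bench. Its frame turns with the lid.
- lid_knob (a point): Centre of the red knob: an 18 mm diameter, 26 mm long cylinder parallel to the hinge, on a 12 mm wide stem at the middle of the lid's free edge, 30 mm outside the panel. At lid angle q it is at lid_hinge + 166 mm x (-cos q along the case's x, sin q up). Held by its flat ends (closing along the case's y, about 30 N) it can turn in the fingers, so the gripper may stay upright.
- wrench: Bystander: steel wrench lying flat right of the case; origin at its middle, on the underside.
- screwdriver: Bystander: screwdriver lying left of the case; origin near its middle, on the underside.
- grease_jar: Bystander: grey jar with a dark lid, 60 mm in diameter, 60 mm tall; origin at its base.
- bushing: Bystander: brass ring 52 mm in diameter, 30 mm high, standing flat; origin at its base.

How it is judged:
By the outcome, as a careful person would: the job done as asked, in the order asked, and still so for the second after the job is handed in, while the arm keeps its last pose, push and grip.
It also fails if it takes over 58 s, if anything falls off the work surface, if the arm or the gripper's body presses on something with over 40 N, if the wrist force passes 120 N, or if a joint passes its speed limit or range.

ROBOT

A 7-joint arm with a two-finger parallel gripper is mounted at the origin on the work surface. World frame = base frame: x ahead of the robot, y to its left, z up, the work surface at z = 0. Lengths are in m, angles in rad, forces in N, time in s.
With the tool pointing down it reaches from about 0.35 to 0.9 m from the base axis. Payload 8.1 kg.
Tool frame: the origin (TCP) lies at the centre of the arm's flange, where the gripper is bolted on; the fingertips stand 178 mm ahead of it and the grasp point (between the pads) lies 159 mm ahead of it; z points along the fingers, y is the direction in which the jaws open and shut (so a half turn about z gives the same grasp; the last joint's range is limited). The gripper opens to 92 mm and grips with 3 to 60 N. Pads are 19 mm wide; open, the fingers measure 130 mm over their backs; the gripper's body (75 mm by 190 mm) begins 47 mm behind the grasp point.
Start: joints at [-1.351, 0.434, 0.025, 1.573, -0.012, 1.134, -0.075], TCP at [0.198, 0.593, 0.405] pointing down, gripper open.
Joint ranges: [-2.62, 2.62], [-0.44, 2.09], [-1.27, 1.32], [0.08, 2.57], [-1.32, 4.46], [0.12, 2], [-2.74, 2.74]. Speed limits (rad/s): [2.22, 2.22, 3.01, 3.01, 3.14, 3.14, 3.14].

INTERFACE

Orientations are given as a rotation vector (axis times angle).
In Python, from cell import arm, get_image, camera_model gives the robot as it stands. The module is installed in compiled form; this text tells all that it offers.
- The arm moves only by the shell command python3 -m pendant 'ROWS' [FORCE]. ROWS is JSON, a list that holds one entry, the list of rows, each a list of 7 numbers: the shift along the tool's x, y, z in mm, then the turn, a rotation vector about the tool's x, y, z in rad, then the closure, from -1 (fully open) to 1 (shut). In form: [[[x, y, z, rx, ry, rz, hand], ...]]. A call has 1 to 20 rows; each row is the pose to reach, as a shift and turn from the pose commanded when the call began, along the tool's axes at that moment; what a row does not reach only later rows make up. A row lasts 1/8 s, in which the tool goes at most 62.5 mm and 10.7 degrees, less where a joint would pass 70% of its speed; a pose out of reach is approached as far as the arm can. A call with a gripper value outside its range is refused whole. The fingers move at their own pace and stop on an object; FORCE is the grip in N (left out, the last holds). Time passes only in rows, so rows that repeat a pose let the fingers close. It gives the time, the measured TCP pose, the force and the opening at its end, in the units of the state.
- arm.observe(): the state, without advancing time (a new reading comes with each control period).
- get_image(name): name is "scene" or "top"; returns the picture (400x640x3 uint8, red, green, blue); there is no depth.
- camera_model(name): a dict with "fx", "fy", "cx", "cy" (pixels), "k1" (the pictures are not rectified: a ray, as slopes to the right and down, at radius r is drawn at 1 + k1 r^2 times it, then the intrinsics apply), "position" and "orientation" of the camera in the world. Camera axes: x right, y down, z forward; pixel columns grow to the right and rows downward; lengths in m; the calibration is good to about 2 mm. A picture is of the moment at which its call begins. camera_model takes no time and is no camera call.
- arm.sign_off(): hands the job in, once; it reports no verdict.
The state is a dict: "clock": time; "joints": joint angles; "dq": joint speeds; "joint_efforts": joint torques, N m; "position": TCP position; "ee_rot": TCP orientation; "force": force on the tool from outside, world axes, zero at the start; "ft_torque": the same for the moment, N m; "width": opening from 0.0 (shut) to 1.0 (fully open).
Only numpy, scipy, OpenCV 4.12 (cv2) and the standard library are available. Lean on these libraries where they do the work, as an engineer would, in place of code of your own. Each camera call takes 0.05 s, during which the arm holds its last target.

## Working session

There is one attempt and no reset: what is moved stays moved. The work goes in short steps, Python scripts to look and compute and a shell command to move; the robot and the scene stay as the last step left them, time stands still between calls to the robot, and variables do not carry over. Pictures are saved under pics/ and viewed, and the job is handed in when it is done.

```bash
mkdir -p pics
python3 - <<'E'
from cell import arm,get_image,camera_model
import cv2
for n in("scene","top"):
    cv2.imwrite(f"pics/{n}0.png",get_image(n)[:,:,::-1]); print(camera_model(n))
print(arm.observe())
E
```

```text
{'fx': 364.6372685018795, 'fy': 364.6372685018795, 'cx': 321.34319165410506, 'cy': 191.84492933832013, 'k1': -0.0006610109317099993, 'position': array([ 1.00955993, -0.17093496,  0.78507565]), 'orientation': array([-2.10240883, -1.39642905,  0.50542646])}
{'fx': 369.82282693291336, 'fy': 369.82282693291336, 'cx': 314.7984150964677, 'cy': 197.75192879188543, 'k1': -0.01019927430390308, 'position': array([0.3078426 , 0.04053836, 0.89724003]), 'orientation': array([-2.12306037,  2.10307362, -0.21726786])}
{'clock': 0.1, 'joints': array([-1.35059857,  0.43515711,  0.02499148,  1.57398446, -0.01162385,
        1.13400166, -0.07509114]), 'dq': array([ 5.54692256e-04, -1.18715370e-03,  2.80035206e-04, -2.53549542e-03,
       -5.84426207e-04, -7.43261488e-05,  1.31841069e-04]), 'joint_efforts': array([ 2.36968124e-03, -6.69124818e+01,  9.87553485e-01, -3.15144897e+01,
       -6.05875324e-02,  3.73442844e-02,  7.68085329e-05]), 'position': array([0.19823235, 0.59251928, 0.40402949]), 'ee_rot': array([-5.04967135e-01, -3.10062917e+00,  2.20015225e-03]), 'force': array([ 0.51013081, -0.24617352, -1.3856647 ]), 'ft_torque': array([-0.01150094, -0.02123114, -0.02620037]), 'width': 0.9984956045228895}
```

View pics/scene0.png

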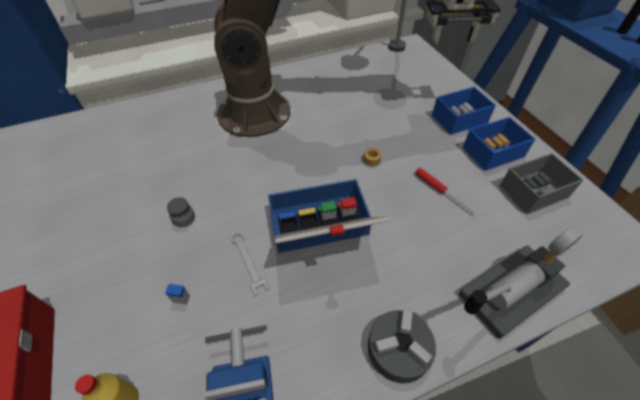

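View pics/top0.png

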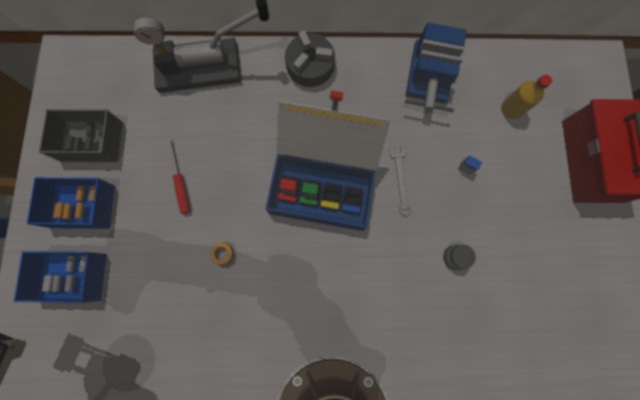

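The top view has the case around (320,190), with slots left to right red, green, yellow, blue. The blue slot is at (352,198), the loose block at (473,163) and the knob at (336,97). I'll zoom in next.

Run:
```python
import cv2,numpy as np
t=cv2.imread("pics/top0.png");s=cv2.imread("pics/scene0.png")
def crop(im,x,y,w,h,k,n):
    c=cv2.resize(im[y:y+h,x:x+w],None,fx=k,fy=k,interpolation=cv2.INTER_CUBIC)
    c=cv2.convertScaleAbs(c,alpha=1.6)
    for i in range(0,w,10):
        cv2.putText(c,str(x+i),(i*k,8),0,0.3,(255,255,255)); cv2.line(c,(i*k,10),(i*k,16),(255,255,255))
    for i in range(0,h,10):
        cv2.putText(c,str(y+i),(0,i*k),0,0.3,(255,255,255)); cv2.line(c,(20,i*k),(26,i*k),(255,255,255))
    cv2.imwrite("pics/"+n,c)
crop(t,260,85,130,150,4,"c1.png") 
crop(t,455,145,40,40,14,"c2.png")
crop(s,260,170,140,85,5,"c3.png")
crop(s,155,275,40,35,14,"c4.png")
```

```text
(no output)
```

View pics/c1.png

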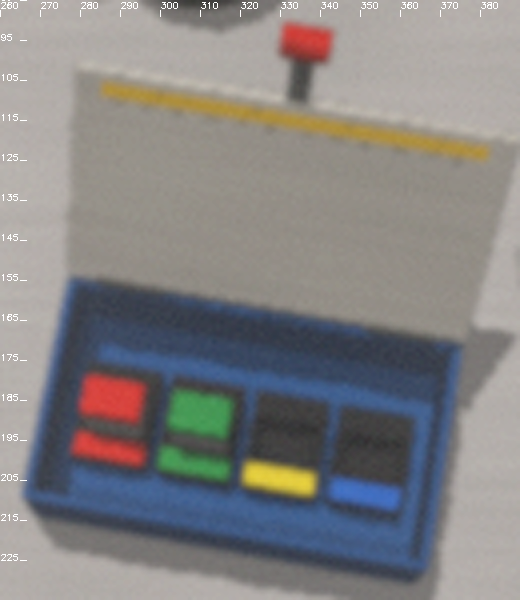

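View pics/c2.png

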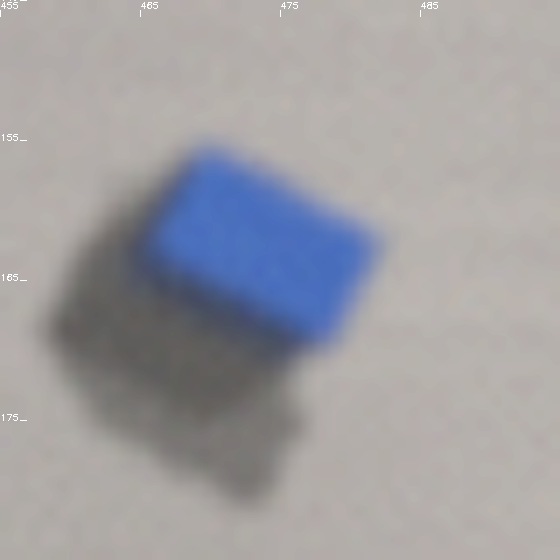

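View pics/c3.png

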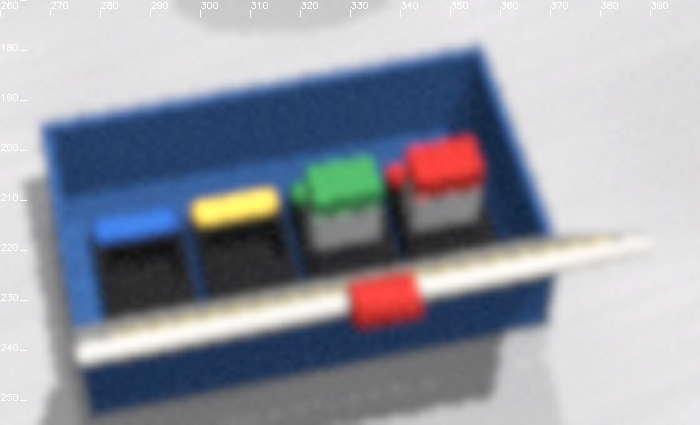

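View pics/c4.png

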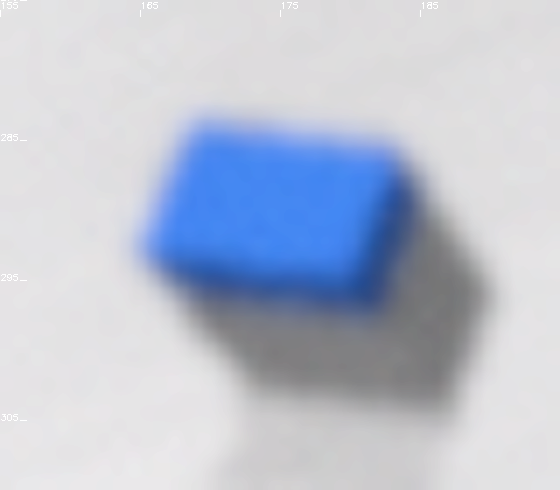

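```bash
cat > h.py <<'E'
import numpy as np,cv2
from scipy.spatial.transform import Rotation as R
from scipy.optimize import least_squares
from cell import arm,get_image,camera_model
def proj(n,P):
    c=camera_model(n);P=np.atleast_2d(P)
    q=(P-c["position"])@R.from_rotvec(c["orientation"]).as_matrix()
    s=q[:,:2]/q[:,2:];r2=(s**2).sum(1,keepdims=True)
    s=s*(1+c["k1"]*r2)
    return s*[c["fx"],c["fy"]]+[c["cx"],c["cy"]]
def T(p,L,z0=0): # p=x,y,yaw
    L=np.atleast_2d(L);c,s=np.cos(p[2]),np.sin(p[2])
    return np.c_[p[0]+c*L[:,0]-s*L[:,1],p[1]+s*L[:,0]+c*L[:,1],L[:,2]]
def rect(w,h,z,cx=0,cy=0):
    return np.array([[cx+a*w/2,cy+b*h/2,z] for a,b in((1,1),(1,-1),(-1,-1),(-1,1))])
def draw(im,pts,k,o,col):
    q=((pts-o+.5)*k-.5)
    cv2.polylines(im,[np.round(q*8).astype(np.int32)],True,col,1,cv2.LINE_AA,3)
E
cat > fit.py <<'E'
from h import *
up=lambda a,k,o:(np.array(a,float)+.5)/k-.5+o
# block
bt=up([(205,140),(382,243),(325,350),(145,243)],14,(455,145))
bs=up([(195,120),(400,150),(365,285),(148,255)],14,(155,275))
# top: image up=+x, left=+y. long side runs along (177,103)
def near(obs,pr): 
    d=np.linalg.norm(obs[:,None]-pr[None],axis=2); return d
def res(p,cams):
    out=[]
    for n,o in(("top",bt),("scene",bs)):
        if n not in cams: continue
        q=proj(n,T(p,rect(.022,.034,.054)))
        from scipy.optimize import linear_sum_assignment
        i,j=linear_sum_assignment(near(o,q)**2); out.append((o[i]-q[j]).ravel())
    return np.concatenate(out)
def best(cams):
    return min((least_squares(res,[.40,-.35,a],args=(cams,),x_scale=[.01,.01,.1],diff_step=1e-4) for a in np.arange(-1.5,1.6,.3)),key=lambda r:r.cost)
for cams in(("top",),("scene",),("top","scene")):
    b=best(cams);print("block",cams,b.x.round(4),b.fun.round(1))
bp=b.x
# case via red, green block tops and labels: corners
k=4;o=(260,85)
red=up([(84,372),(147,380),(140,425),(77,416)],4,o); grn=up([(172,389),(235,396),(230,439),(166,432)],4,o)
reds=up([(405,143),(474,132),(487,178),(415,190)],5,(260,170)); grns=up([(307,162),(375,153),(385,200),(315,211)],5,(260,170))
rimt=up([(70,278),(464,345),(420,570),(27,497)],4,o)
rims=up([(43,126),(482,46)],5,(260,170))
def resc(p,cams,sep=False):
    out=[]
    R_=rect(.022,.034,.064,0,.078);G_=rect(.022,.034,.064,0,.026);C=rect(.136,.236,.068)
    # top order: far-left(+x,+y), far-right(+x,-y), near-right, near-left
    if "top" in cams:
        for ob,M,w in((red,R_,1),(grn,G_,1),(rimt,C,.5)): out.append(w*(ob-proj("top",T(p,M))).ravel())
    if "scene" in cams:
        # scene: left=-y, up = -x ; TL=(-x,-y),TR=(-x,+y),BR=(+x,+y),BL
        for ob,M in((reds,R_),(grns,G_)): out.append((ob-proj("scene",T(p,M[[2,3,0,1]]))).ravel())
        out.append(.5*(rims-proj("scene",T(p,C[[2,3]]))).ravel())
    return np.concatenate(out)
for cams in(("top",),("scene",),("top","scene")):
    r=least_squares(resc,[.4,.05,-.2],args=(cams,),x_scale=[.01,.01,.1],diff_step=1e-4);print("case",cams,r.x.round(4),r.fun.round(1))
cp=r.x
np.save("fit.npy",[bp,cp])
for n,x,y,w,h,k in(("top",260,85,130,150,4),("top",455,145,40,40,14),("scene",260,170,140,85,5),("scene",155,275,40,35,14)):
    im=cv2.imread(f"pics/{n}0.png");c=cv2.convertScaleAbs(cv2.resize(im[y:y+h,x:x+w],None,fx=k,fy=k,interpolation=cv2.INTER_CUBIC),alpha=1.6)
    D=lambda p,L,col:draw(c,proj(n,T(p,L)),k,np.array([x,y]),col)
    D(bp,rect(.022,.034,.054),(0,255,0));D(bp,rect(.022,.034,.0),(0,0,255))
    D(cp,rect(.136,.236,.068),(0,255,0));D(cp,rect(.136,.236,0),(0,0,255));D(cp,rect(.124,.224,.006),(255,255,0))
    for cy in(.078,.026,-.026,-.078): D(cp,rect(.060,.046,.026,0,cy),(0,255,255));D(cp,rect(.024,.036,.026,0,cy),(255,255,255))
    for cy in(.078,.026): D(cp,rect(.022,.034,.064,0,cy),(255,0,255))
    cv2.imwrite(f"pics/ov_{n}{x}.png",c)
E
python3 fit.py
```

```text
block ('top',) [ 0.5742 -0.3353 -0.5585] [-0.  -0.  -0.  -0.   0.1  0.1 -0.  -0.1]
block ('scene',) [ 0.5789 -0.3337 -0.5103] [-0.1 -0.2 -0.7  0.3  0.4  0.2  0.4 -0.2]
block ('top', 'scene') [ 0.5764 -0.3347 -0.5314] [ 0.5  0.8  0.3  1.1  0.3  1.2  0.3  0.6  0.3  0.7 -0.1  0.9  1.2  0.9
  1.1  0.8]
case ('top',) [ 0.4998  0.028  -0.1664] [-0.8 -0.9  0.6 -1.3  0.6  0.8 -0.7  1.1 -0.8 -0.4  0.6 -1.1  1.   0.5
 -0.5  1.2  0.4  0.4 -0.1  0.3 -1.3 -0.2  0.9 -0.3]
case ('scene',) [ 0.5048  0.0295 -0.1719] [-0.5 -1.6  0.3 -1.4  0.4  1.  -0.8  1.   0.1 -1.5  0.4 -0.9  0.3  1.7
 -0.3  1.4  0.5  0.3 -0.3  0.2]
case ('top', 'scene') [ 0.5017  0.0289 -0.1704] [-0.5  0.1  1.  -0.5  1.   1.7 -0.3  2.  -0.4  0.4  0.9 -0.4  1.4  1.3
 -0.1  2.1  0.5  0.9  0.1  0.6 -1.   0.1  1.1  0.2  0.3 -0.8  1.1 -0.6
  1.2  1.9 -0.   1.9  0.8 -0.7  1.2 -0.   1.   2.6  0.4  2.3  0.9  0.7
  0.1  0.6]
```

View pics/ov_top260.png

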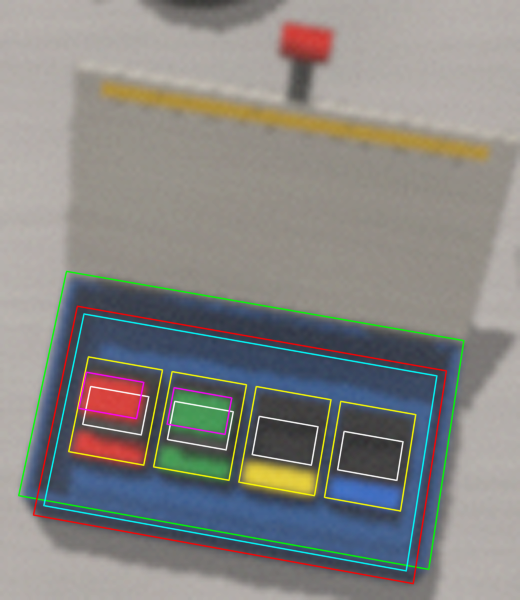

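View pics/ov_scene260.png

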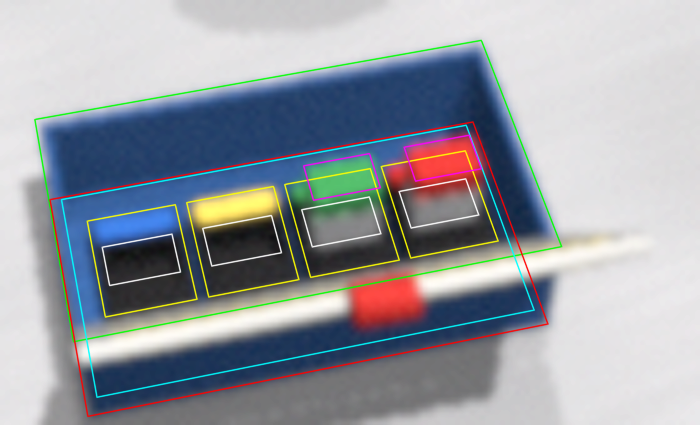

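```bash
cat >> h.py <<'E'
def move(g,jaw,o=None,tool=None):
    """g grasp point target, jaw yaw angle of jaw axis (world). prints shift mm and turn in tool frame (from measured)"""
    s=arm.observe() if o is None else o
    R0=R.from_rotvec(s["ee_rot"]);p0=s["position"]
    best=None
    for a in(jaw,jaw+np.pi):
        y=np.array([np.cos(a),np.sin(a),0]);z=np.array([0,0,-1.]);x=np.cross(y,z)
        Rt=R.from_matrix(np.c_[x,y,z]); rv=(R0.inv()*Rt).as_rotvec()
        d=R0.inv().apply(np.array(g)+[0,0,.159]-p0)*1000
        print("shift",d.round(1),"turn",rv.round(3),"deg",round(np.degrees(np.linalg.norm(rv)),1))
    y=R0.as_matrix()
    print("clock",s["clock"],"grasp",(p0+.159*y[:,2]).round(4),"jaw yaw",round(float(np.arctan2(y[1,1],y[0,1])),4),"z",y[:,2].round(4),"F",s["force"].round(1),"w",round(s["width"],3))
E
python3 - <<'E'
from h import *
s=arm.observe();print(s['joints'].round(2))
yaw=-.54
move([.576,-.335,.20],yaw+np.pi/2)
E
```

```text
[-1.35  0.44  0.02  1.57 -0.01  1.13 -0.08]
shift [-652.5 -759.7   46.2] turn [-0.001  0.     0.217] deg 12.4
shift [-652.5 -759.7   46.2] turn [-0.000e+00 -2.000e-03 -2.924e+00] deg 167.6
clock 0.1 grasp [0.1982 0.5923 0.245 ] jaw yaw 1.2479 z [-3.0e-04 -1.4e-03 -1.0e+00] F [ 0.5 -0.2 -1.4] w 0.998
```

```bash
R="[-652,-760,46,0,0,0.217,-1]"; python3 -m pendant '[[[-652,-760,46,0,0,0.217,-1],[-652,-760,46,0,0,0.217,-1],[-652,-760,46,0,0,0.217,-1],[-652,-760,46,0,0,0.217,-1],[-652,-760,46,0,0,0.217,-1],[-652,-760,46,0,0,0.217,-1],[-652,-760,46,0,0,0.217,-1],[-652,-760,46,0,0,0.217,-1],[-652,-760,46,0,0,0.217,-1],[-652,-760,46,0,0,0.217,-1],[-652,-760,46,0,0,0.217,-1],[-652,-760,46,0,0,0.217,-1],[-652,-760,46,0,0,0.217,-1],[-652,-760,46,0,0,0.217,-1],[-652,-760,46,0,0,0.217,-1],[-652,-760,46,0,0,0.217,-1],[-652,-760,46,0,0,0.217,-1],[-652,-760,46,0,0,0.217,-1]]]' 20
python3 - <<'E'
from h import *
move([.576,-.335,.20],-.54+np.pi/2)
for n in("scene","top"): cv2.imwrite(f"pics/{n}1.png",get_image(n)[:,:,::-1])
a=cv2.imread("pics/scene1.png")[150:350,60:400];b=cv2.imread("pics/top1.png")[80:280,250:590]
cv2.imwrite("pics/v1.png",cv2.resize(np.vstack([a,b]),None,fx=1.5,fy=1.5))
E
```

```text
clock: 2.35
position: [0.5752, -0.3349, 0.3579]
ee_rot: [-0.838, -3.026, -0.001]
force: [-0.4, -0.3, -1.0]
width: 0.998
shift [-0.7  0.3 -1.1] turn [ 0.    -0.002 -0.001] deg 0.1
shift [-0.7  0.3 -1.1] turn [-2.000e-03 -0.000e+00  3.141e+00] deg 180.0
clock 2.35 grasp [ 0.575  -0.3347  0.1989] jaw yaw 1.0302 z [-1.3e-03  9.0e-04 -1.0e+00] F [-0.4 -0.3 -1. ] w 0.998
```

View pics/v1.png

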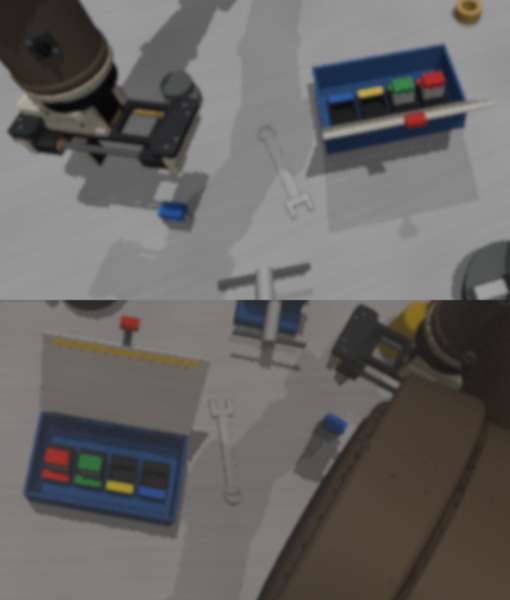

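```bash
python3 -m pendant '[[[0,0,60,0,0,0,-1],[0,0,115,0,0,0,-1],[0,0,150,0,0,0,-1],[0,0,170,0,0,0,-1],[0,0,170,0,0,0,-1],[0,0,170,0,0,0,0.2],[0,0,170,0,0,0,0.6],[0,0,170,0,0,0,1],[0,0,170,0,0,0,1],[0,0,170,0,0,0,1],[0,0,170,0,0,0,1],[0,0,170,0,0,0,1]]]' 8
```

```text
clock: 3.95
position: [0.5754, -0.3349, 0.1887]
ee_rot: [-0.838, -3.028, -0.0]
force: [-0.7, -0.3, 1.1]
width: 0.373
```

```bash
python3 -m pendant '[[[0,0,0,0,0,0,-1],[0,0,0,0,0,0,-1],[0,0,0,0,0,0,-1],[0,0,0,0,0,0,-1],[0,0,0,0,0,1.571,-1],[0,0,0,0,0,1.571,-1],[0,0,0,0,0,1.571,-1],[0,0,0,0,0,1.571,-1],[0,0,0,0,0,1.571,-1],[0,0,0,0,0,1.571,-1],[0,0,0,0,0,1.571,-1],[0,0,0,0,0,1.571,-1],[0,0,0,0,0,1.571,-1],[0,0,0,0,0,1.571,-1],[0,0,0,0,0,1.571,-1]]]'
python3 - <<'E'
from h import *
move([.5754,-.3349,.03],-.54)
for n in("scene","top"): cv2.imwrite(f"pics/{n}2.png",get_image(n)[:,:,::-1])
a=cv2.imread("pics/scene2.png")[230:340,100:260];b=cv2.imread("pics/top2.png")[110:220,400:560]
cv2.imwrite("pics/v2.png",cv2.resize(np.hstack([a,b]),None,fx=2.5,fy=2.5,interpolation=2))
E
```

```text
clock: 5.82
position: [0.5755, -0.3349, 0.1887]
ee_rot: [-2.732, -1.551, -0.0]
force: [-0.1, 1.2, 0.1]
width: 1.004
shift [-0.  -0.  -0.3] turn [ 0.    -0.     0.002] deg 0.1
shift [-0.  -0.  -0.3] turn [ 0.    0.   -3.14] deg 179.9
clock 5.825 grasp [ 0.5755 -0.3349  0.0297] jaw yaw -0.5384 z [ 1.e-04  1.e-04 -1.e+00] F [-0.1  1.2  0.1] w 1.004
```

View pics/v2.png

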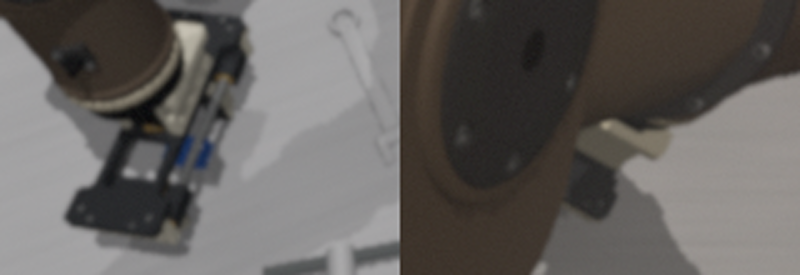

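```bash
python3 -m pendant '[[[0,0,0,0,0,0,0.3],[0,0,0,0,0,0,0.7],[0,0,0,0,0,0,1],[0,0,0,0,0,0,1],[0,0,0,0,0,0,1],[0,0,0,0,0,0,1],[0,0,0,0,0,0,1],[0,0,0,0,0,0,1]]]'
python3 -m pendant '[[[0,0,0,0,0,0,-1],[0,0,0,0,0,0,-1],[0,0,0,0,0,0,-1],[0,0,-40,0,0,0,-1],[0,0,-100,0,0,0,-1],[0,0,-155,0,0,0,-1],[0,0,-155,0,0,0,-1],[0,0,-155,0,0,0,-1]]]'
python3 - <<'E'
from h import *
move([.5754,-.3349,.057],-.54)
for n in("scene","top"): cv2.imwrite(f"pics/{n}3.png",get_image(n)[:,:,::-1])
a=cv2.imread("pics/scene3.png")[275:310,155:195];b=cv2.imread("pics/top3.png")[145:180,455:495]
cv2.imwrite("pics/v3.png",cv2.convertScaleAbs(cv2.resize(np.hstack([a,b]),None,fx=10,fy=10,interpolation=2),alpha=1.8))
E
```

```text
clock: 6.92
position: [0.5756, -0.335, 0.1888]
ee_rot: [2.733, 1.548, 0.0]
force: [0.5, -1.6, -0.6]
width: 0.239
clock: 7.92
position: [0.5754, -0.3345, 0.3433]
ee_rot: [-2.733, -1.548, -0.001]
force: [-0.9, 0.6, -1.2]
width: 0.995
shift [ -0.4   0.2 127.3] turn [-0.    -0.001  0.   ] deg 0.0
shift [ -0.4   0.2 127.3] turn [ 1.000e-03 -0.000e+00 -3.141e+00] deg 180.0
clock 7.925 grasp [ 0.5754 -0.3344  0.1843] jaw yaw -0.5399 z [ 1.e-04  8.e-04 -1.e+00] F [-0.9  0.6 -1.2] w 0.995
```

View pics/v3.png

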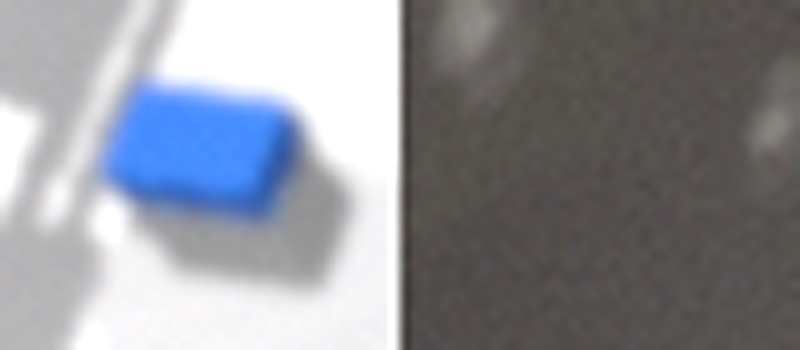

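```bash
python3 -m pendant '[[[0,0,55,0,0,0,-1],[0,0,105,0,0,0,-1],[0,0,125,0,0,0,-1],[0,0,125,0,0,0,-1],[0,0,125,0,0,0,0.3],[0,0,125,0,0,0,0.7],[0,0,125,0,0,0,1],[0,0,125,0,0,0,1],[0,0,125,0,0,0,1],[0,0,125,0,0,0,1],[0,0,125,0,0,0,1]]]' 40
cat > cal.py <<'E'
from h import *
up=lambda a,k,o:(np.array(a,float)+.5)/k-.5+o
def mask(n):
    im=cv2.imread(n).astype(float);b,g,r=im[...,0],im[...,1],im[...,2]
    return np.clip((b-r-30)/60,0,1)
# soft centroid of blue blob
def cen(n,x,y,w,h):
    m=mask(n)[y:y+h,x:x+w];Y,X=np.mgrid[y:y+h,x:x+w];return np.array([(m*X).sum(),(m*Y).sum()])/m.sum(),m.sum()
print("scene0",cen("pics/scene0.png",155,275,40,35),"scene3",cen("pics/scene3.png",155,275,40,35),"top0",cen("pics/top0.png",455,145,40,40))
true=[.5755,-.3349,-.5385]
def hullc(n,p):
    # predicted blob: projected top 16 mm prism
    q=np.vstack([proj(n,T(p,rect(.022,.034,z))) for z in(.054,.038)]).astype(np.float32)
    h=cv2.convexHull(q);M=cv2.moments(h);return np.array([M['m10'],M['m01']])/M['m00'],M['m00']
print("pred scene true",hullc("scene",true))
print("pred top true",hullc("top",true))
E
python3 cal.py
```

```text
clock: 9.4
position: [0.5754, -0.3349, 0.2187]
ee_rot: [-2.734, -1.548, 0.0]
force: [-0.1, 0.6, 0.0]
width: 0.288
scene0 (array([174.31051952, 289.7503725 ]), np.float64(167.7833333333333)) scene3 (array([174.46849886, 289.37721996]), np.float64(167.98333333333335)) top0 (array([473.24754843, 162.11671849]), np.float64(69.68333333333332))
pred scene true (array([174.64634612, 289.40569627]), 229.4525562589988)
pred top true (array([471.88760064, 162.41361343]), 180.94437037408352)
```

```bash
python3 -m pendant '[[[0,0,0,0,0,0,1],[0,0,0,0,0,0,1]]]' 40
python3 - <<'E'
from h import *
move([.5754,-.3349,.057],-.54)
import os
for n in("scene",): cv2.imwrite(f"pics/{n}4.png",get_image(n)[:,:,::-1])
a=cv2.imread("pics/scene4.png")[240:320,120:220]
cv2.imwrite("pics/v4.png",cv2.convertScaleAbs(cv2.resize(a,None,fx=7,fy=7,interpolation=2),alpha=1.8))
im=cv2.imread("pics/top0.png").astype(float)
print((im[...,0]-im[...,2])[155:170:2,464:484:2].astype(int))
E
```

```text
clock: 9.65
position: [0.5755, -0.3349, 0.2187]
ee_rot: [2.734, 1.548, -0.0]
force: [-0.1, -0.5, -0.4]
width: 0.234
shift [-0.  -0.1  2.7] turn [ 0.  0. -0.] deg 0.0
shift [-0.  -0.1  2.7] turn [ 0.    -0.     3.142] deg 180.0
clock 9.65 grasp [ 0.5755 -0.3349  0.0597] jaw yaw -0.5401 z [ 0. -0. -1.] F [-0.1 -0.5 -0.4] w 0.234
[[-5 -5  5 19  2 -6 -6 -6 -7 -6]
 [-4  1 41 68 51 24  1 -6 -6 -6]
 [-2 22 66 71 74 66 45 16 -2 -6]
 [ 4 48 70 70 72 71 70 64 41  5]
 [12 40 64 70 70 71 71 72 61  6]
 [ 7 14 24 46 63 72 71 71 35 -3]
 [-4 -1  8 15 29 50 65 62  9 -6]
 [-2 -3 -3  1  8 15 25 21 -4 -7]]
```

View pics/v4.png

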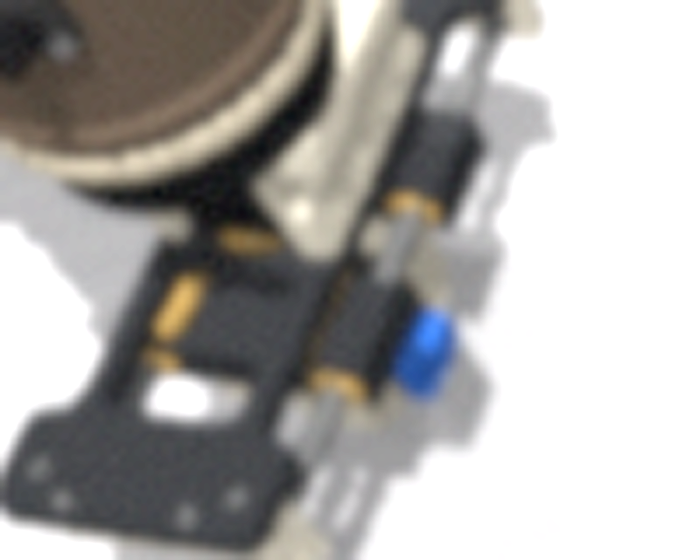

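```bash
cat > ref.py <<'E'
from h import *
import sys
SS=8
def ren(polys,x,y,w,h):
    m=np.zeros((h*SS,w*SS),np.uint8)
    for q in polys: cv2.fillPoly(m,[np.round(((q-[x,y]+.5)*SS-.5)*16).astype(np.int32)],255,shift=4)
    m=cv2.resize(m,(w,h),interpolation=cv2.INTER_AREA).astype(float)/255
    return m
def hull(q): return cv2.convexHull(q.astype(np.float32))[:,0]
def chan(im,c):
    b,g,r=[im[...,i].astype(float) for i in range(3)]
    return {"r":r-np.maximum(g,b),"g":g-np.maximum(r,b),"y":np.minimum(r,g)-b,"b":b-r}[c]
def basis(n,c,p,lab,off,win,sig):
    cy={"r":.078,"g":.026,"y":-.026,"b":-.078}[c]
    P=lambda L:proj(n,T(p,L))+off
    B=[ren([hull(P(rect(lab[1],lab[2],.0265,lab[0],cy)))],*win)]
    if c in "rg":
        t=P(rect(.022,.034,.064,0,cy));s=P(rect(.022,.034,.048,0,cy))
        top=ren([hull(t)],*win);al=ren([hull(np.vstack([t,s]))],*win);B[0]=np.clip(B[0]-al,0,1);B+= [top,np.clip(al-top,0,1)]
    B=[cv2.GaussianBlur(b,(0,0),sig) for b in B]+[np.ones_like(B[0])]
    return np.stack([b.ravel() for b in B],1)
wins={"top":(262,172,110,45),"scene":(270,185,95,40)}
def main(cams,src={"top":"pics/top0.png","scene":"pics/scene0.png"},cols="rgy",p0=(.502,.029,-.17),off={}):
    ims={n:cv2.imread(src[n]) for n in cams}
    def f(v):
        p=v[:3];lab=(v[3],v[4],v[5]);out=[]
        for i,n in enumerate(cams):
            x,y,w,h=wins[n]
            for c in cols:
                o=chan(ims[n],c)[y:y+h,x:x+w].ravel();B=basis(n,c,p,lab,np.array(off.get(n,(0,0))),wins[n],v[6])
                a=np.linalg.lstsq(B,o,rcond=None)[0];out.append((o-B@a)/max(20,o.max()))
        return np.concatenate(out)
    r=least_squares(f,[*p0,-.022,.012,.034,.9],x_scale=[.003,.003,.02,.003,.003,.003,.3],diff_step=2e-3*np.array([1,20,3,10,10,3,20]),bounds=([.45,-.05,-.4,-.03,.004,.02,.4],[.55,.1,.1,-.01,.02,.046,2]))
    print(cams,r.x.round(4),"cost",round(r.cost,3));return r.x
if __name__=="__main__":
    # top bias from block
    im=cv2.imread("pics/top0.png").astype(float)
    def blk(n,src,z=(155,275,40,35),p0=(.576,-.335,-.54)):
        im=cv2.imread(src);x,y,w,h=z;o=chan(im,"b")[y:y+h,x:x+w].ravel()
        def f(v):
            t=proj(n,T(v[:3],rect(.022,.034,.054)));s=proj(n,T(v[:3],rect(.022,.034,.038)))
            A=ren([hull(t)],*z);al=ren([hull(np.vstack([t,s]))],*z)
            B=np.stack([cv2.GaussianBlur(b,(0,0),v[3]).ravel() for b in(A,np.clip(al-A,0,1))]+[np.ones(o.size)],1)
            return (o-B@np.linalg.lstsq(B,o,rcond=None)[0])/50
        r=least_squares(f,[*p0,.9],x_scale=[.003,.003,.05,.3],diff_step=[2e-3,4e-3,1e-2,2e-2]);print(n,src,r.x.round(4),round(r.cost,3));return r.x
    s0=blk("scene","pics/scene0.png");s3=blk("scene","pics/scene3.png");t0=blk("top","pics/top0.png",(455,145,40,40))
    print("scene err",s3[:2]-[.5755,-.3349],"top err",t0[:2]-([.5755,-.3349]+s0[:2]-s3[:2]), "true yaw -.5385/-.54")
    main(["top"]);main(["scene"])
E
python3 ref.py
```

```text
scene pics/scene0.png [ 0.5792 -0.3345 -0.537   1.0349] 1.366
scene pics/scene3.png [ 0.5782 -0.3342 -0.5625  1.0399] 1.803
top pics/top0.png [ 0.5738 -0.3353 -0.5328  0.8941] 0.495
scene err [0.00265538 0.00066244] top err [-2.68606086e-03 -7.08280168e-05] true yaw -.5385/-.54
['top'] [ 0.5024  0.0282 -0.1659 -0.0247  0.014   0.0438  1.5949] cost 571.801
['scene'] [ 0.5052  0.0292 -0.1601 -0.0229  0.0157  0.0432  1.1808] cost 511.819
```

Run:
```python
from ref import *
for n,v in(("top",[ 0.5024,0.0282,-0.1659,-0.0247,0.014,0.0438,1.0]),("scene",[0.5052,0.0292,-0.1601,-0.0229,0.0157,0.0432,1.1])):
    x,y,w,h=wins[n];im=cv2.imread(f"pics/{n}0.png");rows=[]
    for c in"rgyb":
        o=chan(im,c)[y:y+h,x:x+w];B=basis(n,c,v[:3],v[3:6],0,wins[n],v[6]);a=np.linalg.lstsq(B,o.ravel(),rcond=None)[0]
        m=(B@a).reshape(h,w);print(n,c,a.round(1),o.max(),np.abs(o-m).mean())
        rows.append(np.hstack([o,m,(o-m)+40]))
    A=cv2.resize(np.clip(np.vstack(rows)*1.5+30,0,255).astype(np.uint8),None,fx=2.4,fy=2.4)
    cv2.imwrite(f"pics/r_{n}.png",A)
```

```text
top r [111.  112.8 127.5 -21.9] 95.0 15.417783243785102
top g [ 61.1  60.   81.3 -18.1] 44.0 11.678554008721237
top y [113.8 -19.1] 91.0 15.420935116849996
top b [67.6 10.1] 82.0 21.424879503922895
scene r [127.9 154.4  88.8 -30.3] 116.0 21.384616371438483
scene g [ 67.3  76.9  51.6 -22.7] 53.0 13.604940166799398
scene y [123.9 -28.4] 86.0 21.099681500594816
scene b [88.6 18.5] 107.0 28.20114894461023
```

View pics/r_top.png

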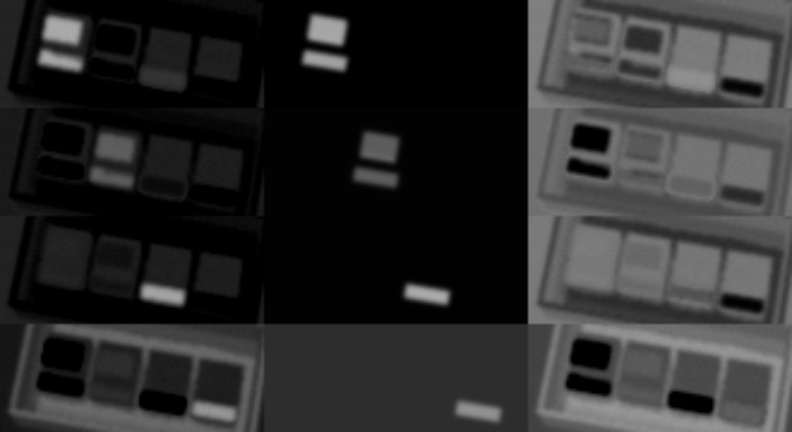

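View pics/r_scene.png

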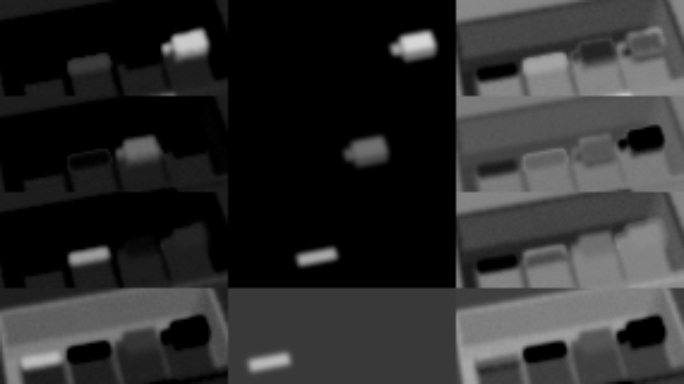

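```bash
sed -i 's/^    return {"r":r-np.maximum(g,b).*/    return np.clip({"r":r-np.maximum(g,b)-8,"g":g-np.maximum(r,b)-4,"y":np.minimum(r,g)-b-15,"b":b-r-2}[c],0,None)/' ref.py; python3 ref.py
python3 - <<'E'
from ref import *
for off in([],):
    main(["top","scene"])
    main(["top"],cols="rg");main(["scene"],cols="rg");
E
```

```text
scene pics/scene0.png [ 0.5795 -0.3344 -0.5576  1.0366] 1.435
scene pics/scene3.png [ 0.5784 -0.3342 -0.5712  1.0168] 1.87
top pics/top0.png [ 0.5737 -0.335  -0.5453  0.8042] 0.492
scene err [0.00289854 0.00074028] top err [-0.00282507  0.00015798] true yaw -.5385/-.54
['top', 'scene'] [ 0.5038  0.0285 -0.1589 -0.0255  0.0139  0.0403  0.8305] cost 17.166
['top'] [ 0.5007  0.0283 -0.1675 -0.0236  0.0117  0.041   0.7851] cost 1.997Traceback (most recent call last):
  File "ref.py", line 48, in <module>
    main(["top"]);main(["scene"])
    ~~~~^^^^^^^^^
  File "ref.py", line 33, in main
    r=least_squares(f,[*p0,-.022,.012,.034,.9],x_scale=[.003,.003,.02,.003,.003,.003,.3],diff_step=2e-3*np.array([1,20,3,10,10,3,20]),bounds=([.45,-.05,-.4,-.03,.004,.02,.4],[.55,.1,.1,-.01,.02,.046,2]))
    return func(*args, **kwargs)
    result = trf(vector_fun.fun, vector_fun.jac, x0, f0, J0, lb, ub, ftol, xtol,
                 gtol, max_nfev, x_scale, loss_function, tr_solver,
                 tr_options.copy(), verbose, callback=callback_wrapped)
    return trf_bounds(
        fun, jac, x0, f0, J
[... 1275 characters left out ...]
),bounds=([.45,-.05,-.4,-.03,.004,.02,.4],[.55,.1,.1,-.01,.02,.046,2]))
  File "ref.py", line 30, in f
    o=chan(ims[n],c)[y:y+h,x:x+w].ravel();B=basis(n,c,p,lab,np.array(off.get(n,(0,0))),wins[n],v[6])
                                            ~~~~~^^^^^^^^^^^^^^^^^^^^^^^^^^^^^^^^^^^^^^^^^^^^^^^^^^^
  File "ref.py", line 18, in basis
    t=P(rect(.022,.034,.064,0,cy));s=P(rect(.022,.034,.048,0,cy))
                                     ~^^^^^^^^^^^^^^^^^^^^^^^^^^^
  File "ref.py", line 15, in <lambda>
    P=lambda L:proj(n,T(p,L))+off
               ~~~~^^^^^^^^^^
  File "h.py", line 6, in proj
    c=camera_model(n);P=np.atleast_2d(P)
ValueError: time passes only in moves, steps and waits
```

```bash
cat > camc.py <<'E'
import numpy as np
C={"scene":{'fx':364.6372685018795,'fy':364.6372685018795,'cx':321.34319165410506,'cy':191.84492933832013,'k1':-0.0006610109317099993,'position':np.array([1.00955993,-0.17093496,0.78507565]),'orientation':np.array([-2.10240883,-1.39642905,0.50542646])},
"top":{'fx':369.82282693291336,'fy':369.82282693291336,'cx':314.7984150964677,'cy':197.75192879188543,'k1':-0.01019927430390308,'position':np.array([0.3078426,0.04053836,0.89724003]),'orientation':np.array([-2.12306037,2.10307362,-0.21726786])}}
E
sed -i 's/from cell import arm,get_image,camera_model/from cell import arm,get_image\nfrom camc import C as _C\ncamera_model=_C.get/' h.py
sed -i '/main(\["top"\]);main(\["scene"\])/d' ref.py
cat >> ref.py <<'E'
    # pixel offsets (obs - pred) at block
    c=lambda n,p:proj(n,[[p[0],p[1],.054]])[0]
    tr0=np.array([.5755,-.3349])+s0[:2]-s3[:2]
    off={"scene":c("scene",s3)-c("scene",[.5755,-.3349]),"top":c("top",t0)-c("top",tr0)};print(off)
    for o in({},off):
        for cams in(["top"],["scene"],["top","scene"]): main(cams,off=o)
E
python3 ref.py 2>&1 | tail -20
```

```text
scene pics/scene0.png [ 0.5795 -0.3344 -0.5576  1.0366] 1.435
scene pics/scene3.png [ 0.5784 -0.3342 -0.5712  1.0168] 1.87
top pics/top0.png [ 0.5737 -0.335  -0.5453  0.8042] 0.492
scene err [0.00289854 0.00074028] top err [-0.00282507  0.00015798] true yaw -.5385/-.54
{'scene': array([0.55558154, 1.04931164]), 'top': array([0.02717654, 1.13607736])}
['top'] [ 0.5008  0.0283 -0.1648 -0.0233  0.0129  0.0412  0.7476] cost 2.333
['scene'] [ 0.5057  0.0289 -0.1623 -0.0244  0.0128  0.0407  0.7934] cost 2.691
['top', 'scene'] [ 0.5038  0.0285 -0.1589 -0.0255  0.0139  0.0403  0.8305] cost 17.166
['top'] [ 0.5033  0.0284 -0.1676 -0.0231  0.0121  0.041   0.801 ] cost 2.314
['scene'] [ 0.5024  0.0287 -0.1565 -0.0248  0.0109  0.0392  0.9977] cost 3.052
['top', 'scene'] [ 0.5027  0.0284 -0.1698 -0.0231  0.0128  0.0409  0.8536] cost 8.707
```

```bash
python3 -m pendant '[[[0,0,-25,0,0,0,1],[0,0,-70,0,0,0,1],[0,0,-120,0,0,0,1],[0,0,-120,0,0,0,1]]]' 40
python3 - <<'E'
from h import *
move([.4900,-.0484,.15],-.167)
E
```

```text
clock: 10.2
position: [0.5757, -0.3361, 0.3425]
ee_rot: [2.729, 1.545, 0.004]
force: [-0.4, -0.3, -4.9]
width: 0.235
shift [ 202.6 -221.7   32.1] turn [ 0.006  0.001 -0.373] deg 21.4
shift [ 202.6 -221.7   32.1] turn [ 2.000e-03 -8.000e-03  2.768e+00] deg 158.6
clock 10.2 grasp [ 0.5765 -0.3366  0.1835] jaw yaw -0.5404 z [ 0.0049 -0.0031 -1.    ] F [-0.4 -0.3 -4.9] w 0.235
```

```bash
python3 -m pendant '[[[40,-44,0,0,0,-0.1,1],[85,-93,5,0,0,-0.25,1],[130,-142,10,0,0,-0.373,1],[170,-186,20,0,0,-0.373,1],[202,-221,28,0,0,-0.373,1],[202,-221,28,0,0,-0.373,1],[202,-221,28,0,0,-0.373,1],[202,-221,28,0,0,-0.373,1]]]' 40
python3 - <<'E'
from h import *
move([.4900,-.0484,.0937],-.167)
E
```

```text
clock: 11.2
position: [0.4899, -0.0492, 0.3107]
ee_rot: [2.401, 2.025, -0.0]
force: [0.2, 0.0, -3.7]
width: 0.232
shift [ 0.9 -0.  58. ] turn [ 0.     0.001 -0.002] deg 0.1
shift [ 0.9 -0.  58. ] turn [ 1.00e-03 -1.00e-03  3.14e+00] deg 179.9
clock 11.2 grasp [ 0.4899 -0.0493  0.1517] jaw yaw -0.1691 z [ 2.e-04 -7.e-04 -1.e+00] F [ 0.2  0.  -3.7] w 0.232
```

```bash
python3 -m pendant '[[[1,0,25,0,0,0,1],[1,0,45,0,0,0,1],[1,0,56,0,0,0,1],[1,0,56,0,0,0,1],[1,0,56,0,0,0,1]]]' 40
python3 - <<'E'
from h import *
move([.4900,-.0484,.0937],-.167)
for n in("scene","top"): cv2.imwrite(f"pics/{n}5.png",get_image(n)[:,:,::-1])
a=cv2.imread("pics/scene5.png")[140:260,230:400];b=cv2.imread("pics/top5.png")[80:240,250:420]
cv2.imwrite("pics/v5.png",cv2.convertScaleAbs(cv2.resize(np.vstack([a,b]),None,fx=4,fy=2.1*4/2.1,interpolation=2)[:600*2],alpha=1.6))
cv2.imwrite("pics/v5a.png",cv2.convertScaleAbs(cv2.resize(a,None,fx=4.5,fy=4.5,interpolation=2),alpha=1.6))
E
```

```text
clock: 11.82
position: [0.4903, -0.0475, 0.2553]
ee_rot: [2.399, 2.027, 0.001]
force: [0.1, 0.3, -2.7]
width: 0.236
shift [-0.9 -0.1  2.6] turn [ 0.001 -0.    -0.001] deg 0.1
shift [-0.9 -0.1  2.6] turn [-0.000e+00 -2.000e-03  3.141e+00] deg 180.0
clock 11.825 grasp [ 0.4904 -0.0475  0.0963] jaw yaw -0.1678 z [ 1.e-03 -2.e-04 -1.e+00] F [ 0.1  0.3 -2.7] w 0.236
```

View pics/v5a.png

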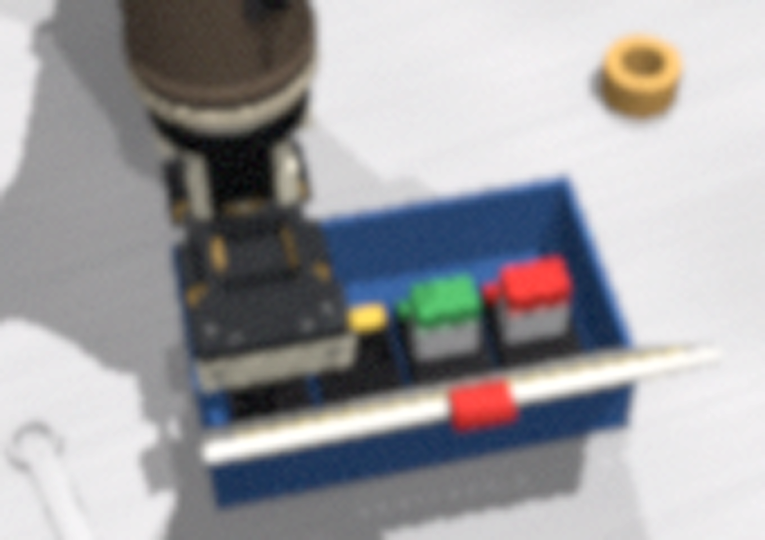

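```bash
python3 -m pendant '[[[-0.9,0,4,0,0,0,1],[-0.9,0,7,0,0,0,1],[-0.9,0,10,0,0,0,1],[-0.9,0,12,0,0,0,1],[-0.9,0,13,0,0,0,1],[-0.9,0,13,0,0,0,1]]]' 40
python3 - <<'E'
from h import *
move([.4900,-.0484,.0857],-.167);print(arm.observe()["ft_torque"].round(2))
E
```

```text
clock: 12.68
position: [0.4898, -0.0479, 0.2417]
ee_rot: [-2.399, -2.028, 0.0]
force: [-0.1, 0.4, -3.0]
width: 0.235
shift [-0.4  0.3 -3. ] turn [-0.  0. -0.] deg 0.0
shift [-0.4  0.3 -3. ] turn [0.    0.    3.141] deg 180.0
clock 12.675 grasp [ 0.4898 -0.0479  0.0827] jaw yaw -0.1672 z [-1.e-04 -0.e+00 -1.e+00] F [-0.1  0.4 -3. ] w 0.235
[-0.1   0.05 -0.02]
```

```bash
python3 -m pendant '[[[0,0,2,0,0,0,1],[0,0,4,0,0,0,1],[0,0,5,0,0,0,1],[0,0,5,0,0,0,1]]]' 40
python3 - <<'E'
from h import *
move([.4900,-.0484,.0777],-.167);print(arm.observe()["ft_torque"].round(2))
E
```

```text
clock: 13.18
position: [0.4898, -0.0479, 0.2367]
ee_rot: [-2.399, -2.028, 0.0]
force: [-1.2, -0.6, -2.8]
width: 0.235
shift [-0.4  0.3 -0. ] turn [-0. -0. -0.] deg 0.0
shift [-0.4  0.3 -0. ] turn [-0.     0.     3.141] deg 180.0
clock 13.175 grasp [ 0.4898 -0.0479  0.0777] jaw yaw -0.1671 z [-1.e-04  0.e+00 -1.e+00] F [-1.2 -0.6 -2.8] w 0.235
[-0.06  0.12 -0.  ]
```

```bash
python3 -m pendant '[[[0,0,2,0,0,0,1],[0,0,2,0,0,0,1],[0,0,2,0,0,0,0.1],[0,0,2,0,0,0,0.1],[0,0,2,0,0,0,0.1],[0,0,2,0,0,0,0.1]]]' 40
python3 - <<'E'
from h import *
move([.4900,-.0484,.0777],-.167)
E
python3 -m pendant '[[[0,0,-15,0,0,0,0.1],[0,0,-32,0,0,0,0.1],[0,0,-32,0,0,0,0.4],[0,0,-32,0,0,0,0.7],[0,0,-32,0,0,0,1],[0,0,-32,0,0,0,1],[0,0,-32,0,0,0,1],[0,0,-32,0,0,0,1]]]' 40
python3 - <<'E'
from h import *
move([.4900,-.0484,.083],-.167)
E
```

```text
clock: 13.92
position: [0.4898, -0.0479, 0.2348]
ee_rot: [2.399, 2.028, 0.0]
force: [-0.5, 0.8, 0.4]
width: 0.453
shift [-0.4  0.2 -1.9] turn [ 0. -0. -0.] deg 0.0
shift [-0.4  0.2 -1.9] turn [-0.    -0.     3.141] deg 180.0
clock 13.925 grasp [ 0.4899 -0.0479  0.0758] jaw yaw -0.1671 z [ 2.e-04  0.e+00 -1.e+00] F [-0.5  0.8  0.4] w 0.453
clock: 14.92
position: [0.4898, -0.0479, 0.2666]
ee_rot: [-2.399, -2.028, 0.0]
force: [-0.9, -0.2, 0.5]
width: 0.003
shift [-0.4  0.3 24.6] turn [-0.  0. -0.] deg 0.0
shift [-0.4  0.3 24.6] turn [0.    0.    3.141] deg 180.0
clock 14.925 grasp [ 0.4898 -0.0479  0.1076] jaw yaw -0.1671 z [-2.e-04 -0.e+00 -1.e+00] F [-0.9 -0.2  0.5] w 0.003
```

```bash
python3 -m pendant '[[[0,0,12,0,0,0,1],[0,0,18,0,0,0,1],[0,0,20,0,0,0,1],[0,0,22,0,0,0,1],[0,0,23,0,0,0,1],[0,0,23,0,0,0,1]]]' 40
python3 -m pendant '[[[0,0,1,0,0,0,1],[0,0,2,0,0,0,1],[0,0,2,0,0,0,1]]]' 40
python3 -m pendant '[[[0,0,0.5,0,0,0,1],[0,0,1,0,0,0,1],[0,0,1,0,0,0,1]]]' 40
```

```text
clock: 15.68
position: [0.4898, -0.0479, 0.2438]
ee_rot: [2.399, 2.028, 0.0]
force: [-0.4, 0.2, -0.2]
width: 0.001
clock: 16.05
position: [0.4901, -0.048, 0.2423]
ee_rot: [2.399, 2.028, 0.002]
force: [-2.6, 0.5, 10.7]
width: 0.007
clock: 16.42
position: [0.4906, -0.0483, 0.2423]
ee_rot: [2.399, 2.027, 0.004]
force: [-4.1, 1.8, 24.1]
width: 0.001
```

```bash
python3 -m pendant '[[[0,0,-20,0,0,0,1],[0,0,-80,0,0,0,1],[0,0,-140,0,0,0,1],[0,0,-195,0,0,0,0],[0,0,-195,0,0,0,-0.3],[0,0,-195,0,0,0,-0.3]]]' 30
python3 - <<'E'
from h import *
cp=[.503,.0285,-.167]
k=T(cp,[[.068-.166*np.cos(2.2),0,.073+.166*np.sin(2.2)]])[0];print("knob",k)
print("j",arm.observe()["joints"].round(2))
print("proj",proj("top",k),proj("scene",k))
move(k+[0,0,.06],-.167+np.pi/2)
for n in("scene","top"): cv2.imwrite(f"pics/{n}6.png",get_image(n)[:,:,::-1])
from ref import chan
for n,w in(("top",(325,85,25,25)),("scene",(325,218,25,25))):
  for s in "0","6":
    x,y,a,b=w;m=np.clip(chan(cv2.imread(f"pics/{n}{s}.png"),"r"),0,None)[y:y+b,x:x+a];Y,X=np.mgrid[y:y+b,x:x+a];print(n,s,(m*X).sum()/m.sum(),(m*Y).sum()/m.sum(),m.sum())
a=cv2.imread("pics/scene6.png")[160:270,230:400]
cv2.imwrite("pics/v6.png",cv2.convertScaleAbs(cv2.resize(a,None,fx=4.5,fy=4.5,interpolation=2),alpha=1.6))
E
```

```text
clock: 17.18
position: [0.4895, -0.0476, 0.4353]
ee_rot: [-2.398, -2.029, -0.001]
force: [-0.4, 0.1, -0.9]
width: 0.279
knob [0.66638607 0.00095801 0.2072104 ]
j [-0.93  0.32  1.2   1.9  -0.33  1.14  0.24]
proj [[335.80747801  94.11995373]] [[336.26408144 229.62972764]]
shift [ 77.2 166.4   9.1] turn [ 0.00e+00 -1.00e-03 -1.57e+00] deg 90.0
shift [ 77.2 166.4   9.1] turn [-1.000e-03 -0.000e+00  1.571e+00] deg 90.0
clock 17.175 grasp [ 0.4895 -0.0474  0.2763] jaw yaw -0.1664 z [-3.e-04  9.e-04 -1.e+00] F [-0.4  0.1 -0.9] w 0.279
top 0 336.1794831636648 94.76883320281911 6385.0
top 6 336.0419727177335 95.72647778943687 2859.0
scene 0 336.6911961466417 229.17714744447417 11211.0
scene 6 336.68566931887733 229.18265279356476 11437.0
```

View pics/v6.png

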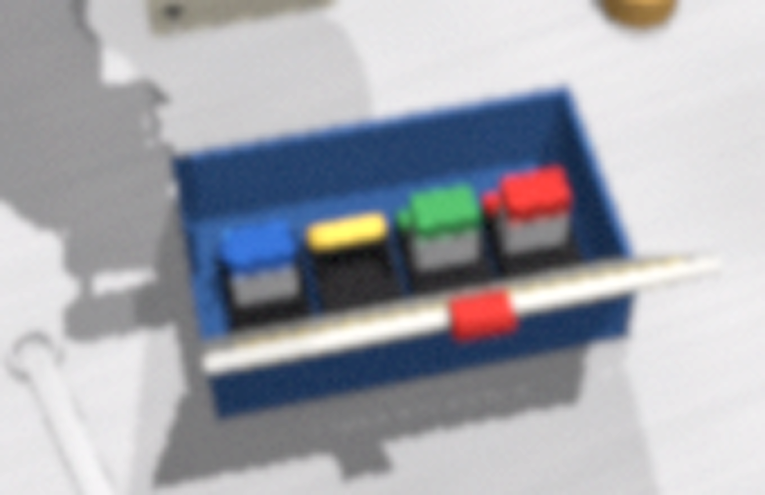

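```bash
python3 -m pendant '[[[77,166,4,0,0,-1.571,-0.3],[77,166,4,0,0,-1.571,-0.3],[77,166,4,0,0,-1.571,-0.3],[77,166,4,0,0,-1.571,-0.3],[77,166,4,0,0,-1.571,-0.3],[77,166,4,0,0,-1.571,-0.3],[77,166,4,0,0,-1.571,-0.3],[77,166,4,0,0,-1.571,-0.3],[77,166,4,0,0,-1.571,-0.3],[77,166,4,0,0,-1.571,-0.3],[77,166,4,0,0,-1.571,-0.3]]]'
python3 - <<'E'
from h import *
k=np.array([.666,.001,.207])
print("j",arm.observe()["joints"].round(2))
move(k+[0,0,.004],-.167+np.pi/2)
E
```

```text
clock: 18.65
position: [0.6662, 0.0003, 0.4307]
ee_rot: [-0.265, -3.129, 0.0]
force: [0.3, 0.5, 0.2]
width: 0.653
j [-0.45  0.53  0.6   1.46 -0.31  1.25  1.59]
shift [ 0.3  0.7 60.7] turn [-0.    -0.002 -0.002] deg 0.1
shift [ 0.3  0.7 60.7] turn [-2.00e-03  0.00e+00  3.14e+00] deg 179.9
clock 18.65 grasp [6.660e-01 3.000e-04 2.717e-01] jaw yaw 1.4018 z [-0.0016 -0.     -1.    ] F [0.3 0.5 0.2] w 0.653
```

```bash
python3 -m pendant '[[[0,0.7,30,0,0,0,-0.3],[0,0.7,50,0,0,0,-0.3],[0,0.7,60,0,0,0,-0.3],[0,0.7,61,0,0,0,-0.3],[0,0.7,61,0,0,0,-0.3]]]' 30
python3 - <<'E'
from h import *
k=np.array([.666,.001,.207]);move(k+[0,0,.004],-.167+np.pi/2)
for n in("scene","top"): cv2.imwrite(f"pics/{n}7.png",get_image(n)[:,:,::-1])
a=cv2.imread("pics/scene7.png")[160:270,250:410];b=cv2.imread("pics/top7.png")[50:160,250:410]
cv2.imwrite("pics/v7.png",cv2.convertScaleAbs(cv2.resize(np.hstack([a,b]),None,fx=2.5,fy=2.5,interpolation=2),alpha=1.6))
E
```

```text
clock: 19.27
position: [0.6667, 0.001, 0.3714]
ee_rot: [0.262, 3.13, 0.0]
force: [-0.0, 0.7, 0.9]
width: 0.653
shift [ 0.7 -0.1  1.4] turn [ 0.     0.001 -0.   ] deg 0.1
shift [ 0.7 -0.1  1.4] turn [ 2.000e-03 -0.000e+00  3.141e+00] deg 180.0
clock 19.275 grasp [0.6668 0.001  0.2124] jaw yaw 1.4036 z [ 1.e-03 -1.e-04 -1.e+00] F [-0.   0.7  0.9] w 0.653
```

View pics/v7.png

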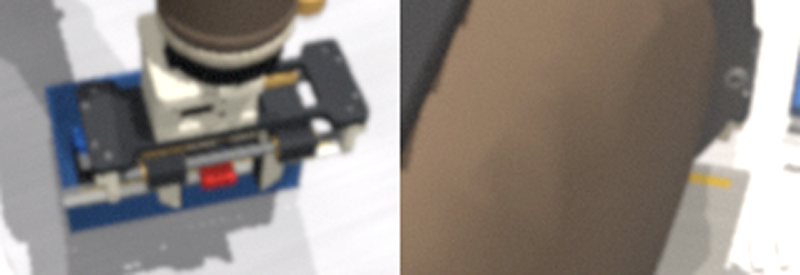

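```bash
python3 -m pendant '[[[0,0,1,0,0,0,0],[0,0,1,0,0,0,0.3],[0,0,1,0,0,0,0.6],[0,0,1,0,0,0,1],[0,0,1,0,0,0,1],[0,0,1,0,0,0,1],[0,0,1,0,0,0,1]]]' 15
python3 -m pendant '[[[0,0,0,0,0,0,1],[0,0,0,0,0,0,1],[0,0,0,0,0,0,1]]]' 30
python3 - <<'E'
from h import *
k=np.array([.666,.001,.207]);move(k+[0,0,.004],-.167+np.pi/2)
q=np.linspace(2.2,1.571,13)
print(np.c_[q,166*(np.cos(2.2)-np.cos(q)),166*(np.sin(q)-np.sin(2.2))].round(2))
y=R.from_rotvec(arm.observe()["ee_rot"]).as_matrix();print(y.round(3))
E
```

```text
clock: 20.25
position: [0.6664, 0.0013, 0.3698]
ee_rot: [0.262, 3.131, 0.0]
force: [-0.4, 1.7, 0.2]
width: 0.283
clock: 20.62
position: [0.6664, 0.0013, 0.3697]
ee_rot: [0.262, 3.131, 0.0]
force: [1.9, 2.6, 1.1]
width: 0.286
shift [ 0.4 -0.4 -0.3] turn [0. 0. 0.] deg 0.0
shift [ 0.4 -0.4 -0.3] turn [-0.     0.    -3.141] deg 180.0
clock 20.625 grasp [0.6664 0.0014 0.2107] jaw yaw 1.4041 z [ 1.e-04  3.e-04 -1.e+00] F [1.9 2.6 1.1] w 0.286
[[  2.2    0.     0.  ]
 [  2.15  -7.17   4.93]
 [  2.1  -14.58   9.49]
 [  2.04 -22.22  13.64]
 [  1.99 -30.07  17.39]
 [  1.94 -38.11  20.73]
 [  1.89 -46.31  23.64]
 [  1.83 -54.65  26.11]
 [  1.78 -63.11  28.15]
 [  1.73 -71.66  29.74]
 [  1.68 -80.29  30.87]
 [  1.62 -88.96  31.56]
 [  1.57 -97.66  31.79]]
[[-0.986  0.166  0.   ]
 [ 0.166  0.986  0.   ]
 [-0.     0.    -1.   ]]
```

```bash
python3 -m pendant '[[[3,0,-2.1,0,0,0,1],[7.2,0,-4.9,0,0,0,1],[14.6,0,-9.5,0,0,0,1],[22.2,0,-13.6,0,0,0,1],[30.1,0,-17.4,0,0,0,1],[38.1,0,-20.7,0,0,0,1],[43,0,-22.6,0,0,0,1],[46.3,0,-23.6,0,0,0,1],[46.3,0,-23.6,0,0,0,1],[46.3,0,-23.6,0,0,0,1]]]' 30
python3 - <<'E'
from h import *
move(np.array([.6664,.0014,.2107])+[-.0463*.986,.0463*.166,.0236],-.167+np.pi/2)
E
```

```text
clock: 21.88
position: [0.6205, 0.0092, 0.3934]
ee_rot: [-0.261, -3.131, -0.001]
force: [2.0, 5.6, -2.6]
width: 0.281
shift [-0.3 -0.   0.1] turn [ 0. -0.  0.] deg 0.0
shift [-0.3 -0.   0.1] turn [ 0.000e+00  1.000e-03 -3.141e+00] deg 180.0
clock 21.875 grasp [0.6205 0.0092 0.2344] jaw yaw 1.4043 z [-0.e+00  5.e-04 -1.e+00] F [ 2.   5.6 -2.6] w 0.281
```

```bash
python3 -m pendant '[[[3,0,-0.9,0,0,0,1],[8.4,0,-2.5,0,0,0,1],[16.8,0,-4.5,0,0,0,1],[25.4,0,-6.1,0,0,0,1],[34,0,-7.2,0,0,0,1],[40,0,-7.7,0,0,0,1],[45,0,-8,0,0,0,1],[48.5,0,-8.1,0,0,0,1],[50.5,0,-8.2,0,0,0,1],[51.4,0,-8.2,0,0,0,1],[51.4,0,-8.2,0,0,0,1],[51.4,0,-8.2,0,0,0,1],[51.4,0,-8.2,0,0,0,1]]]' 30
python3 - <<'E'
from h import *
cp=[.503,.0285,-.167]
move(np.array([.6664,.0014,.2107])+[-.0977*.986,.0977*.166,.0318],-.167+np.pi/2)
print("hinge x,y by vision", T(cp,[[.068,0,.073]]))
for n in("scene","top"): cv2.imwrite(f"pics/{n}8.png",get_image(n)[:,:,::-1])
a=cv2.imread("pics/scene8.png")[140:270,240:410];b=cv2.imread("pics/top8.png")[80:240,250:420]
cv2.imwrite("pics/v8.png",cv2.convertScaleAbs(cv2.resize(a,None,fx=4.5,fy=4.5,interpolation=2),alpha=1.6))
cv2.imwrite("pics/v8b.png",cv2.convertScaleAbs(cv2.resize(b,None,fx=3.5,fy=3.5,interpolation=2),alpha=1.6))
E
```

```text
clock: 23.5
position: [0.5701, 0.0178, 0.4019]
ee_rot: [0.261, 3.13, 0.001]
force: [1.9, 5.2, -1.9]
width: 0.28
shift [-0.  -0.1  0.4] turn [0.001 0.001 0.001] deg 0.1
shift [-0.  -0.1  0.4] turn [-1.000e-03  1.000e-03 -3.141e+00] deg 180.0
clock 23.5 grasp [0.5702 0.0179 0.2429] jaw yaw 1.4043 z [ 1.e-03  8.e-04 -1.e+00] F [ 1.9  5.2 -1.9] w 0.28
hinge x,y by vision [[0.57005398 0.01719671 0.073     ]]
```

View pics/v8.png

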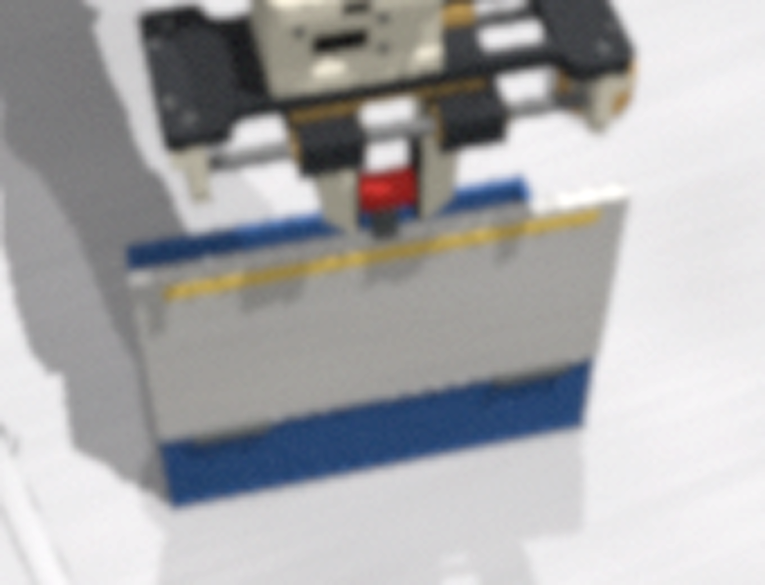

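View pics/v8b.png

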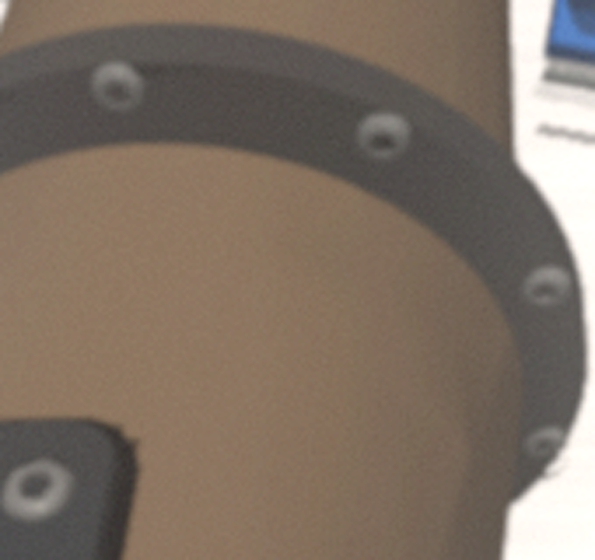

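```bash
python3 -m pendant '[[[0,0,0,0,0,0,1],[0,0,0,0,0,0,1],[0,0,0,0,0,0,1],[0,0,0,0,0,0,1],[0,0,0,0,0,0,1],[0,0,0,0,0,0,1]]]' 30
python3 - <<'E'
from h import *
from ref import chan
im=get_image("scene")[:,:,::-1].copy();cv2.imwrite("pics/scene9.png",im)
x,y,a,b=312,165,30,35
for s in("pics/scene8.png","pics/scene9.png"):
    m=chan(cv2.imread(s),"r")[y:y+b,x:x+a];Y,X=np.mgrid[y:y+b,x:x+a];print("obs",(m*X).sum()/m.sum(),(m*Y).sum()/m.sum())
cp=[.503,.0285,-.167];off=np.array([.56,1.05])
for q in(2.2,1.61,1.571,1.53):
    k=T(cp,[[.068-.166*np.cos(q),0,.073+.166*np.sin(q)]])[0]; print(q,k.round(4),proj("scene",k)+off)
# panel corners in overlay
big=cv2.convertScaleAbs(cv2.resize(im[140:270,240:410],None,fx=4.5,fy=4.5,interpolation=2),alpha=1.6)
for q,c in((1.571,(0,255,0)),(1.61,(0,0,255))):
    L=np.array([[.068-r*np.cos(q),s*.118,.073+r*np.sin(q)] for r,s in((.136,1),(.136,-1),(0,-1),(0,1))])
    draw(big,proj("scene",T(cp,L))+off,4.5,np.array([240,140]),c)
cv2.imwrite("pics/v9.png",big)
move([.5702,.0179,.2429],1.404);print(np.abs(arm.observe()["dq"]).max())
E
```

```text
clock: 24.35
position: [0.5701, 0.0178, 0.4019]
ee_rot: [0.261, 3.13, 0.001]
force: [2.9, 5.1, -1.8]
width: 0.281
obs 325.4598039215686 182.35228758169936
obs 325.4291796299329 182.3599148518094
2.2 [0.6664 0.001  0.2072] [[336.82408144 230.67972764]]
1.61 [0.5765 0.0161 0.2389] [[325.60180765 184.2116804 ]]
1.571 [0.5701 0.0172 0.239 ] [[324.84059737 181.77349812]]
1.53 [0.5634 0.0183 0.2389] [[324.0490872  179.32887948]]
shift [-0.1  0.2  0. ] turn [0.001 0.001 0.   ] deg 0.1
shift [-0.1  0.2  0. ] turn [-1.000e-03  2.000e-03 -3.141e+00] deg 180.0
clock 24.4 grasp [0.5702 0.0179 0.2429] jaw yaw 1.4043 z [ 9.e-04  8.e-04 -1.e+00] F [ 3.3  5.6 -2. ] w 0.281
0.0011749772289334362
```

View pics/v9.png

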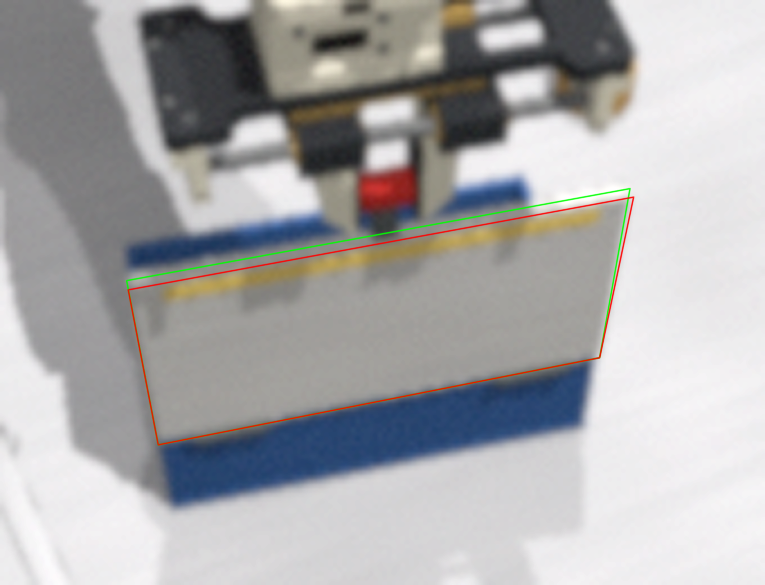

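```bash
cat > ov.py <<'E'
from h import *
cp=[.503,.0285,-.167];off=np.array([.56,1.05])
im=cv2.imread("pics/scene9.png")
tiles=[]
for q in(1.54,1.571,1.60):
  row=[]
  for (x,y,w,h) in((262,192,36,24),(345,176,40,24),(265,225,36,24),(350,212,40,24)):
    k=5.2 if w==40 else 5.78
    b=cv2.convertScaleAbs(cv2.resize(im[y:y+h,x:x+w],(208,125),interpolation=2),alpha=1.6)
    sc=np.array([208/w,125/h])
    u=np.array([-np.cos(q),np.sin(q)]);nn=np.array([np.sin(q),np.cos(q)])
    for r0,r1,s in((0,.136,.004),(0,.136,-.004)):
        L=np.array([[.068+r*u[0]+s*nn[0],t*.118,.073+r*u[1]+s*nn[1]] for r,t in((r1,1),(r1,-1),(r0,-1),(r0,1))])
        p=proj("scene",T(cp,L))+off
        qd=((p-[x,y]+.5)*sc-.5)
        cv2.polylines(b,[np.round(qd*8).astype(np.int32)],True,(0,255,0) if s>0 else (0,0,255),1,cv2.LINE_AA,3)
    row.append(b)
  tiles.append(np.hstack(row))
cv2.imwrite("pics/v10.png",cv2.resize(np.vstack(tiles),(800,375)))
E
python3 ov.py
```

```text
(no output)
```

View pics/v10.png

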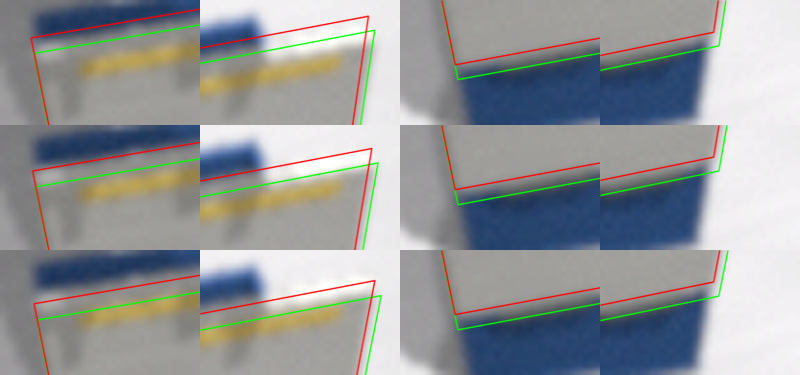

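Run:
```python
from h import *
s=arm.observe();print(s["clock"],s["position"],s["force"],s["width"])
print(arm.sign_off())
```

```text
24.4 [0.57007082 0.01776482 0.40190612] [ 3.33392927  5.64760598 -1.98187149] 0.2806930169373282
the job is handed in; nothing more can be done
None
```

The blue block is back in the blue slot and released. The lid is standing at its balance point with the gripper still holding the knob. I handed the job in at 24.4 s, and the sign-off gives no verdict.

- **Block:** I lowered it about 10 mm into the slot with no contact force, let go, then pushed it down with the closed fingers at up to about 24 N. The fingertips stopped at 64.3 mm, and a fully seated block is 64 mm high. The picture taken afterwards shows it seated, with the yellow slot empty and the red and green blocks unmoved.
- **Lid:** I gripped the knob at 30 N and swung it along its arc from 2.2 to 1.571 rad. The gripper ended within about 1 mm of straight above where the cameras put the hinge. The arm was still and the outside forces were under 7 N.
- **Angle checks:** The panel edges in the last picture suggest about 1.565 rad and the knob about 1.58 rad. Both are within 0.03 rad of balance.
- **Disagreements:**
  - The two cameras differed by about 5 mm along x. I corrected this using the block's position as measured with the gripper.
  - After that correction, the knob's travel in the scene camera still came out about 2 pixels (roughly 5 mm) short. I put this down to shading on the knob and relied on the arm's own position readings and the panel edges.
- **Not checked:** I took no final picture of the bench objects. The arm did not knowingly touch any of them.

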